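Put a watch job away dust-free: baskets and domed trays into the hinged case

TASK

The cleaned watch parts are dry, so put the whole job away dust-free in the blue case: lift every mesh basket off its deep hook and stand it in a deep well (rear row, by the hinge), and stand every domed movement tray from the bench in a shallow well (front row), one to a well, set down rather than dropped. When everything is in and nothing stands above the rim, lower the lid without slamming it until it is fully shut. Keep the baskets upright all the way and leave the other things on the bench where they are.

Things in the scene. Friction and masses are not known exactly. Their poses are not given: they have to be found in the camera images.
- case: Blue hinged case, fixed, 166 mm (its x) by 246 mm (its y), rim 110 mm up. Origin: centre of its underside, z up, +x from the front (latches, robot side) to the hinge side. 5 mm outer walls up to the rim. Six wells 76 x 76 mm, two rows of three along its y: rear row (hinge side) deep, front row shallow. The 4 mm dividers between wells reach only 75 mm up.
- case_lid (a joint): Lid hinge, rad: 0 fully shut, grows as it opens (about 1.9: standing open, leaning back; stop at 2.2). Stiff friction hinge: the lid stays where it is left; 3 to 5 N at its free edge moves it. Flat blue lid, 166 mm from hinge line to free edge, 246 mm wide, 8 mm thick; shut, its underside lies at the rim and its top is 118 mm up.
- lid_hinge (a point): Middle of the lid's hinge line, on the case's rear top edge, 110 mm above the bench. Fixed to the case, axes as the case; the hinge line runs along its y.
- lid_edge (a point): Middle of the lid's free edge, half-way through its thickness; moves with the lid.
- deep0 (a point): Centre of the floor of a deep well (rear row), 6 mm above the bench, 104 mm below the rim. Axes as the case.
- deep1 (a point): Centre of the floor of a deep well (rear row), 6 mm above the bench, 104 mm below the rim. Axes as the case.
- deep2 (a point): Centre of the floor of a deep well (rear row), 6 mm above the bench, 104 mm below the rim. Axes as the case.
- shallow0 (a point): Centre of the floor of a shallow well (front row), 44 mm above the bench, 66 mm below the rim. Axes as the case.
- shallow1 (a point): Centre of the floor of a shallow well (front row), 44 mm above the bench, 66 mm below the rim. Axes as the case.
- shallow2 (a point): Centre of the floor of a shallow well (front row), 44 mm above the bench, 66 mm below the rim. Axes as the case.
- stand: Steel drip stand, fixed, 340 mm along its y. Origin on the bench below the middle hook's saddle, z up. Three hooks point along its -x, saddles (where bails hang) at x 0, y -100, 0, 100 mm, 130 mm up: a level bar 8 mm wide, 5 thick, from a cross bar 49 mm behind the saddle to an upturned tip 26 to 31 mm in front of it, rising 22 mm above the bar. Nothing else above 133 mm. Base plate 12 mm.
- basket0_mid (a point): Centre, 49.5 mm above the underside, of a mesh basket, 90 g, 99 mm high: closed drum 61 mm across, 26 high; bail (inverted U in its y-z plane), legs 24 mm either side, crossbar 12 mm wide, underside 68 mm and top 73 mm up; on it a black grip 22 x 22 mm (sides along x, y) from 73 to 99 mm. Hangs by the crossbar; can rise 22 (clears the tip) to 37 mm (drum meets the hook). May be absent.
- basket1_mid (a point): Centre, 49.5 mm above the underside, of a mesh basket, 90 g, 99 mm high: closed drum 61 mm across, 26 high; bail (inverted U in its y-z plane), legs 24 mm either side, crossbar 12 mm wide, underside 68 mm and top 73 mm up; on it a black grip 22 x 22 mm (sides along x, y) from 73 to 99 mm. Hangs by the crossbar; can rise 22 (clears the tip) to 37 mm (drum meets the hook). May be absent.
- basket2_mid (a point): Centre, 49.5 mm above the underside, of a mesh basket, 90 g, 99 mm high: closed drum 61 mm across, 26 high; bail (inverted U in its y-z plane), legs 24 mm either side, crossbar 12 mm wide, underside 68 mm and top 73 mm up; on it a black grip 22 x 22 mm (sides along x, y) from 73 to 99 mm. Hangs by the crossbar; can rise 22 (clears the tip) to 37 mm (drum meets the hook). May be absent.
- dome0_mid (a point): Centre (half-way up, 30 mm above its underside) of a watch movement tray under its clear dust dome, one rigid piece, 110 g, 60 mm high in all: red round tray 62 mm across, clear dome 56 mm across to 36 mm, and on top a red round knob 18 mm across from 36 to 60 mm. Stands on the bench. May be absent.
- dome1_mid (a point): Centre (half-way up, 30 mm above its underside) of a watch movement tray under its clear dust dome, one rigid piece, 110 g, 60 mm high in all: red round tray 62 mm across, clear dome 56 mm across to 36 mm, and on top a red round knob 18 mm across from 36 to 60 mm. Stands on the bench. May be absent.
- dome2_mid (a point): Centre (half-way up, 30 mm above its underside) of a watch movement tray under its clear dust dome, one rigid piece, 110 g, 60 mm high in all: red round tray 62 mm across, clear dome 56 mm across to 36 mm, and on top a red round knob 18 mm across from 36 to 60 mm. Stands on the bench. May be absent.
- screwdriver: Bystander, not to be moved: red-handled screwdriver, 150 mm, lying. Origin: on or in it.
- brush: Bystander, not to be moved: bench brush, 160 mm, lying. Origin: on or in it.
- oil: Bystander, not to be moved: amber oil bottle, 38 mm across, 62 mm high. Origin: on or in it.
- jar: Bystander, not to be moved: glass jar with red cap, 52 mm across, 45 mm high. Origin: on or in it.
- green_tray: Bystander, not to be moved: open green tray, 100 x 75 x 22 mm. Origin: on or in it.
- loupe: Bystander, not to be moved: black eye loupe, 36 mm across, 32 mm high. Origin: on or in it.
- beaker: Bystander, not to be moved: small glass beaker, 56 mm across, 55 mm high. Origin: on or in it.
There are look-alikes about, which are no part of the job. Leave any purple look-alike of the part that bears dome0_mid alone.

How it is judged:
By the outcome, as a careful person would: the job done as asked, in the order asked, and still so for the second after the job is handed in, with the robot touching nothing.
Of basket0, basket1, basket2 only 2 to 3 are there at a start; the rules pass over those that are not, and their reading is None.
Of dome0, dome1, dome2 only 2 to 3 are there at a start; the rules pass over those that are not, and their reading is None.
At some moment in a run one of dome0, dome1, dome2 may be knocked a few centimetres aside while the robot is not near it.
It also fails if it takes over 210 s, if anything falls off the work surface, if the arm or the gripper's body presses on something with over 40 N, if the wrist force passes 120 N, or if a joint passes its speed limit or range.

ROBOT

A 6-joint arm with a two-finger parallel gripper is mounted at the origin on the work surface. World frame = base frame: x ahead of the robot, y to its left, z up, the work surface at z = 0. Lengths are in m, angles in degrees, forces in N, time in s.
With the tool pointing down it reaches from about 0.375 to 0.9 m from the base axis. Payload 3.1 kg.
Tool frame: the origin (TCP) lies at the very end of the fingers, on their centre line; the grasp point (between the pads) lies 19 mm behind it (grip_point_offset is the distance from the TCP to the grasp point, in m); y points along the fingers, x is the direction in which the jaws open and shut, and the axes are right-handed (so a half turn about y gives the same grasp; the last joint's range is limited). The gripper opens to 87 mm and grips with 3 to 60 N. Pads are 19 mm wide; open, the fingers measure 117 mm over their backs; the gripper's body (75 mm by 190 mm) begins 51 mm behind the grasp point.
Start: joints at [64.658, 30.224, 82.088, -0, 67.689, -10.227], TCP at [0.163, 0.603, 0.223] pointing down, gripper open.
Joint ranges: [-176.69, 176.69], [-43.24, 126.21], [12.49, 139.97], [-82, 262], [0, 151.66], [-163.58, 163.58]. Speed limits (degrees/s): [159.86, 159.86, 180, 180, 180, 180].

INTERFACE

Orientations are given as a 3x3 rotation matrix whose columns are the frame's x, y, z axes.
In Python, from rig import * gives the robot as it stands.
- The arm moves only by the tool send_rows, never from a script. Its argument "moves" is text: rows parted by semicolons, each of 5 numbers parted by spaces: the finger opening in mm, from 0 to 87, then the shift along the tool's x, y, z in mm, then the turn about the tool's y in degrees. In form: fingers dx dy dz yaw; .... A call has 1 to 20 rows; each row shifts and turns the commanded pose from where the row before left it, along the tool's axes as they then stand; what a row does not reach is not made up. A row lasts 1/12 s, in which the tool goes at most 41.7 mm and 7.16 degrees, less where a joint would pass 70% of its speed; a pose out of reach is approached as far as the arm can. A call is refused whole if a number of a shift passes 41.7 or a number of a turn 7.16, either way. A call with a gripper value outside its range is refused whole. The fingers move at their own pace and stop on an object; the grip force is fixed at half the most. Time passes only in rows, so rows that do not move let the fingers close. It gives the time, the measured TCP pose, the force and the opening at its end, in the units of the state.
- read_state(): the state, without advancing time (a new reading comes with each control period).
- capture(name): name is "scene" or "side" or "wrist"; returns a dict with "image" (480x640x3 uint8, blue, green, red), "z_map" (480x640 float32, m along the optical axis (not along the pixel's ray), 0 where there is no reading), "mtx" (3x3 intrinsics, pixels), "origin" and "rotation" of the camera in the world; the wrist camera has in their place "tool_from_camera" (4x4, takes a point from camera to tool coordinates, whose origin is the TCP and whose axes are the tool frame's). Camera axes: x right, y up, looking along -z (the intrinsics and any distortion apply to the point x, -y, -z); pixel columns grow to the right and rows downward; lengths in m; the calibration is good to about 2 mm. The wrist camera is an equidistant fisheye: a pixel r from the principal point sees the ray r / f radians off the axis. A picture is of the moment at which its call begins: read the wrist's pose just before it.
- hand_in(): hands the job in, once; it reports no verdict.
Trained networks look in a picture, given as the dict that the camera call returned (one of the last four; its "shot" number tells which), for a name from the list of things; names that differ only in an ending like _2 or _b are one class to them, and where a whole thing is asked for, a point or a joint stands for the part that bears it (a point fixed in the world has none). Each returns a list of dicts, best first, with "p" (0 to 1); they miss things now and then, are a little off and sometimes report something else, mostly with a low value. They report only what shows in the picture. A call takes as long as a camera call. They do not tell look-alikes from the thing itself.
- search_frame(picture, name): "bbox" ([left, top, right, bottom] in pixels, round what is visible of it).
- masks_of(picture, name): "region" (480x640 bool, what is visible of it) and "bbox" ([left, top, right, bottom] in pixels, round what is visible of it).
- mark_of(picture, name): "pixel" ([row, column] in pixels: a listed point, or the origin of a listed thing).
The state is a dict: "time_s": time; "joint_positions": joint angles; "qvel": joint speeds; "tau": joint torques, N m; "position": TCP position; "tcp_rot": TCP orientation; "force": force on the tool from outside, world axes, zero at the start; "moment": the same for the moment, N m; "opening": opening from 0.0 (shut) to 1.0 (fully open).
Only numpy, scipy, OpenCV 4.12 (cv2) and the standard library are available. Lean on these libraries where they do the work, as an engineer would, in place of code of your own. Each camera call takes 0.05 s, during which the arm holds its last target. There are 200 camera calls.

## Working session

There is one attempt and no reset: what is moved stays moved. The work goes in short steps, Python scripts to look and compute and a tool call to move; the robot and the scene stay as the last step left them, time stands still between calls to the robot, and variables do not carry over. Pictures are saved under pics/ and viewed, about 12 in all and at most 16, crops included, and the job is handed in when it is done.

Besides the shell and the picture viewer there is one more tool, called after "Emit:" by a JSON object that holds its "op" and its "data". send_rows: Moves the arm, as the interface text tells. Its arguments: {"type":"object","properties":{"moves":{"type":"string"}},"required":["moves"]}

```bash
ls; mkdir -p pics
cat > h.py <<'E'
from rig import *
import numpy as np, cv2
def world(pic,r,c,z=None,k=2):
    """pixel -> world for fixed cams; z given: intersect plane"""
    K=np.array(pic['mtx']);R=np.array(pic['rotation']);o=np.array(pic['origin'])
    d=pic.get('dist')
    x=(c-K[0,2])/K[0,0];y=(r-K[1,2])/K[1,1]
    v=R@np.array([x,-y,-1.])
    if z is not None: return o+v*(z-o[2])/v[2]
    w=pic['z_map'][max(0,int(r)-k):int(r)+k+1,max(0,int(c)-k):int(c)+k+1];w=w[w>0]
    return o+v*np.median(w) if len(w) else None
E
python3 - <<'E'
from h import *
for n in ['scene','side']:
    p=capture(n);cv2.imwrite(f'pics/{n}0.png',p['image'])
    print(n,[k for k in p],np.round(p['origin'],3),np.round(p['rotation'],2).tolist(),np.round(p['mtx'],1).tolist())
    for t in ['case','stand','lid_hinge','lid_edge','deep0','deep1','deep2','shallow0','shallow1','shallow2','basket0_mid','dome0_mid']:
        for m in mark_of(p,t)[:5]:
            r,c=m['pixel'];w=world(p,r,c)
            print(t,round(m['p'],2),int(r),int(c),None if w is None else np.round(w,3))
print(read_state())
E
```

```text
pics
scene ['image', 'z_map', 'mtx', 'origin', 'rotation', 'shot'] [1.591 1.111 1.111] [[-0.74, -0.35, 0.58], [0.68, -0.42, 0.61], [0.03, 0.84, 0.55]] [[591.4, 0.0, 315.1], [0.0, 591.4, 236.6], [0.0, 0.0, 1.0]]
case 0.85 242 290 [ 0.579 -0.071  0.077]
stand 0.76 304 329 [0.634 0.171 0.004]
lid_hinge 0.84 219 275 [ 0.603 -0.115  0.149]
lid_edge 0.85 180 252 [ 0.328 -0.598 -0.001]
deep0 0.98 241 282 [ 0.575 -0.115  0.058]
deep0 0.75 230 272 [ 0.57  -0.172  0.069]
deep0 0.62 253 293 [ 0.581 -0.051  0.044]
deep1 0.98 241 282 [ 0.575 -0.115  0.058]
deep1 0.75 230 272 [ 0.57  -0.172  0.069]
deep1 0.62 253 293 [ 0.581 -0.051  0.044]
deep2 0.98 241 282 [ 0.575 -0.115  0.058]
deep2 0.75 230 272 [ 0.57  -0.172  0.069]
deep2 0.62 253 293 [ 0.581 -0.051  0.044]
shallow0 0.93 234 316 [ 0.496 -0.037  0.087]
shallow0 0.88 229 303 [ 0.489 -0.109  0.068]
shallow0 0.57 218 287 [ 0.483 -0.197  0.07 ]
shallow1 0.93 234 316 [ 0.496 -0.037  0.087]
shallow1 0.88 229 303 [ 0.489 -0.109  0.068]
shallow1 0.57 218 287 [ 0.483 -0.197  0.07 ]
shallow2 0.93 234 316 [ 0.496 -0.037  0.087]
shallow2 0.88 229 303 [ 0
[... 1868 characters left out ...]
,  8.20887016e+01, -5.58359124e-05,
        6.76892800e+01, -1.02291674e+01]), 'qvel': array([ 0.04258526,  0.02573539, -0.00110165,  0.06449633,  0.02182014,
        0.00448545]), 'tau': array([ 1.62642613e-03, -4.40020716e+01, -1.76985025e+01,  6.33053714e-02,
        5.04689827e-02,  1.16847886e-05]), 'position': array([0.1629351 , 0.60335421, 0.22254598]), 'tcp_rot': array([[ 2.60732107e-01, -8.08648842e-06, -9.65411191e-01],
       [ 9.65411191e-01, -1.91804655e-05,  2.60732107e-01],
       [-2.06254432e-05, -1.00000000e+00,  2.80582325e-06]]), 'force': array([-0.73132673, -0.73102148,  0.71505883]), 'moment': array([ 0.03609491,  0.00722587, -0.01254198]), 'opening': 1.002052521021654}
```

Run:
```python
import cv2
a=cv2.imread('pics/scene0.png');cv2.imwrite('pics/scene0c.png',cv2.resize(a[130:430,150:550],(800,600),interpolation=cv2.INTER_CUBIC))
a=cv2.imread('pics/side0.png');cv2.imwrite('pics/side0c.png',cv2.resize(a[120:420,100:500],(800,600),interpolation=cv2.INTER_CUBIC))
```

```text
(no output)
```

View pics/scene0c.png

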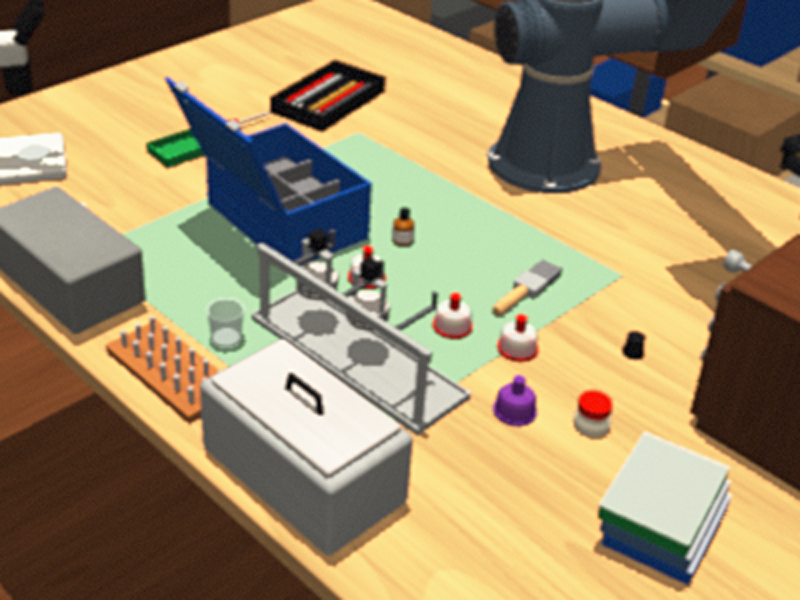

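View pics/side0c.png

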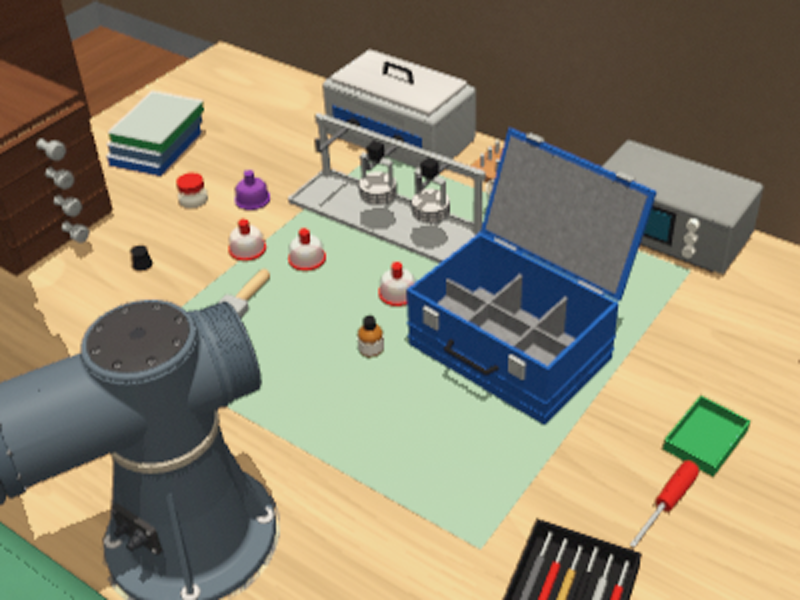

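```bash
cat >> h.py <<'E'
def cloud(pic,reg):
    K=np.array(pic['mtx']);rr,cc=np.nonzero(reg&(pic['z_map']>0));z=pic['z_map'][rr,cc]
    P=np.stack([(cc-K[0,2])/K[0,0]*z,-(rr-K[1,2])/K[1,1]*z,-z],1)
    return P@np.array(pic['rotation']).T+np.array(pic['origin'])
E
python3 - <<'E'
from h import *
for n in ['side','scene']:
    p=capture(n)
    print(n)
    for t,z in [('deep0',.006),('shallow0',.044),('lid_hinge',.11),('case',0),('stand',0),('dome0_mid',.03),('basket0_mid',.1115)]:
        print(t,[(round(m['p'],2),np.round(world(p,*m['pixel'],z=z)[:2],3).tolist()) for m in mark_of(p,t)[:4]])
    m=masks_of(p,'case')
    C=cloud(p,m[0]['region']); 
    rim=C[(C[:,2]>.107)&(C[:,2]<.114)]
    rc=cv2.minAreaRect(rim[:,:2].astype(np.float32)*1000);print('rim',len(rim),rc, np.round(rim.min(0),3),np.round(rim.max(0),3))
    np.save(f'case_{n}.npy',C)
    for t in ['basket0_mid','dome0_mid','stand']:
        for m in masks_of(p,t)[:4]:
            C=cloud(p,m['region']);top=C[C[:,2]>np.percentile(C[:,2],99)-.006]
            print(t,round(m['p'],2),m['bbox'],'top',np.round(np.median(top,0),3),np.round(C[:,2].max(),3))
            if t=='stand': np.save(f'stand_{n}.npy',C)
E
```

```text
side
deep0 [(0.78, [0.522, -0.173]), (0.78, [0.527, -0.093]), (0.59, [0.526, -0.246]), (0.49, [0.499, -0.052])]
shallow0 [(0.82, [0.44, -0.238]), (0.71, [0.468, -0.156]), (0.59, [0.461, -0.087]), (0.48, [0.462, 0.435])]
lid_hinge [(0.96, [0.578, -0.175]), (0.7, [0.305, -0.058]), (0.64, [0.433, -0.016]), (0.37, [0.624, 0.183])]
case [(0.96, [0.48, -0.172]), (0.38, [0.984, -0.014]), (0.2, [0.477, -0.215])]
stand [(0.74, [0.622, 0.171]), (0.54, [0.534, -0.174])]
dome0_mid [(0.8, [0.558, 0.407]), (0.74, [0.463, 0.317]), (0.25, [0.469, -0.154])]
basket0_mid [(0.56, [0.63, 0.069])]
rim 455 ((612.5092163085938, -179.17054748535156), (249.3948974609375, 425.25555419921875), 83.66851043701172) [ 0.39  -0.296  0.107] [ 0.831 -0.035  0.114]
basket0_mid 0.96 [304.7, 199.8, 324.9, 233.1] top [0.633 0.072 0.158] 0.164
basket0_mid 0.47 [188.0, 207.8, 205.7, 227.3] top [0.497 0.485 0.043] 0.049
dome0_mid 0.76 [216.8, 232.3, 231.0, 252.3] top [0.449 0.312 0.058] 0.063
dome0_mid 0.76 [218.4, 204.8, 233.0, 227.9] top [0.557 0.396 0.059] 0.065
dome0_mid 0.17 [302.1, 183.9, 428.2, 332.0] top [ 0.63  -0.184  0.259] 0.271
stand 0.89 [242.1, 178.2, 345.2, 251.0] top [0.611 0.175 0.137] 0.159
stand 0.27 [215.5, 228.4, 230.0, 253.1] top [0.449 0.314 0.058] 0.063
scene
deep0 [(0.86, [0.514, -0.19]), (0.72, [0.522, -0.234]), (0.57, [0.537, -0.08])]
shallow0 [(0.85, [0.439, -0.167]), (0.85, [0.451, -0.092]), (0.18, [0.568, -0.124])]
lid_hinge [(0.92, [0.563, -0.184]), (0.21, [0.6, -0.036]), (0.21, [0.609, -0.125])]
case [(0.81, [0.505, -0.158])]
stand [(0.83, [0.633, 0.172])]
dome0_mid [(0.88, [0.566, 0.404]), (0.7, [0.516, -0.135]), (0.69, [0.46, 0.303]), (0.28, [0.479, -0.268])]
basket0_mid [(0.67, [0.633, 0.082])]Traceback (most recent call last):
  File "<stdin>", line 10, in <module>
    return umr_minimum(a, axis, None, out, keepdims, initial, where)
ValueError: zero-size array to reduction operation minimum which has no identity
```

Emit:
{"op": "send_rows", "data": {"moves": "87 0 -40 0 -7.1; 87 0 -40 0 -7.1; 87 0 -40 0 -0.9; 87 -33.5 -4 -19 0; 87 -33.5 -4 -19 0; 87 -33.5 -4 -19 0; 87 -33.5 -4 -19 0; 87 -33.5 -4 -19 0; 87 -33.5 -4 -19 0; 87 -33.5 -4 -19 0; 87 -33.5 -4 -19 0; 87 -33.5 -4 -19 0; 87 -33.5 -4 -19 0; 87 -33.5 -4 -19 0; 87 -33.5 -4 -19 0; 87 -33.5 -4 -19 0; 87 -33.5 -4 -19 0; 87 -33.5 -4 -19 0; 87 0 0 0 0; 87 0 0 0 0"}}

```text
time_s: 4.02
position: [0.4487, 0.0991, 0.4026]
tcp_rot: [[0.005, 0.0, -1.0], [1.0, 0.0, 0.005], [0.0, -1.0, -0.0]]
force: [-0.7, 0.6, -0.3]
opening: 0.997
```

```bash
cat >> h.py <<'E'
def wpic():
    s=read_state();p=capture('wrist');p['p0']=np.array(s['position']);p['R0']=np.array(s['tcp_rot']);p['T']=np.array(p['tool_from_camera']);return p
def wray(p,r,c):
    K=np.array(p['mtx']);x=(c-K[0,2])/K[0,0];y=(r-K[1,2])/K[1,1];t=np.hypot(x,y)+1e-9
    v=np.stack([np.sin(t)*x/t,-np.sin(t)*y/t,-np.cos(t)],-1)
    return p['R0']@p['T'][:3,3]+p['p0'],v@p['T'][:3,:3].T@p['R0'].T,np.cos(t)
def wworld(p,r,c,z=None):
    """wrist pixel arrays -> world: plane z, or depth map"""
    r=np.asarray(r,float);c=np.asarray(c,float)
    o,v,ct=wray(p,r,c)
    if z is not None: return o+v*((z-o[2])/v[...,2])[...,None]
    d=p['z_map'][r.astype(int),c.astype(int)]
    return o+v*(d/ct)[...,None]
def wproj(p,X):
    q=p['T'][:3,:3].T@(p['R0'].T@(np.asarray(X)-p['p0'])-p['T'][:3,3]);K=np.array(p['mtx'])
    a=np.array([q[0],-q[1]]);h=np.hypot(*a);t=np.arctan2(h,-q[2]);return a/h*t*K[0,0]+K[:2,2] # col,row
E
python3 - <<'E'
from h import *
p=wpic();cv2.imwrite('pics/w1.png',p['image']);print(p['p0'],np.round(p['R0'],3).tolist(),np.round(p['T'],3).tolist(),np.array(p['mtx'])[0])
for t,z in [('deep0',.006),('shallow0',.044),('case',0),('stand',0),('dome0_mid',.03),('basket0_mid',.1115)]:
    print(t,[(round(m['p'],2),np.round(m['pixel']).tolist(),np.round(wworld(p,*m['pixel'],z=z)[:2],3).tolist()) for m in mark_of(p,t)[:4]])
rr,cc=np.mgrid[0:480,0:640];W=wworld(p,rr,cc);W[p['z_map']<=0]=np.nan
np.save('W1.npy',W)
print(np.isfinite(W[...,0]).mean())
E
```

```text
[0.44867222 0.0990996  0.40258107] [[0.005, 0.0, -1.0], [1.0, 0.0, 0.005], [0.0, -1.0, -0.0]] [[1.0, -0.001, -0.0, -0.001], [0.0, 0.298, -0.955, -0.16], [0.001, 0.955, 0.298, 0.083], [0.0, 0.0, 0.0, 1.0]] [371.64829954   0.         323.67997716]
deep0 [(0.89, [231.0, 164.0], [0.525, -0.166]), (0.82, [236.0, 210.0], [0.535, -0.086]), (0.59, [231.0, 125.0], [0.524, -0.245])]
shallow0 [(0.95, [184.0, 114.0], [0.437, -0.232]), (0.72, [189.0, 200.0], [0.451, -0.082]), (0.71, [187.0, 156.0], [0.445, -0.154])]
case [(0.68, [211.0, 164.0], [0.493, -0.166])]
stand [(0.71, [288.0, 368.0], [0.627, 0.171]), (0.19, [187.0, 113.0], [0.447, -0.261])]
dome0_mid [(0.69, [188.0, 467.0], [0.452, 0.317]), (0.6, [253.0, 507.0], [0.558, 0.403]), (0.35, [207.0, 404.0], [0.483, 0.219])]
basket0_mid [(0.87, [326.0, 308.0], [0.635, 0.075])]
0.99587890625
```

View pics/w1.png

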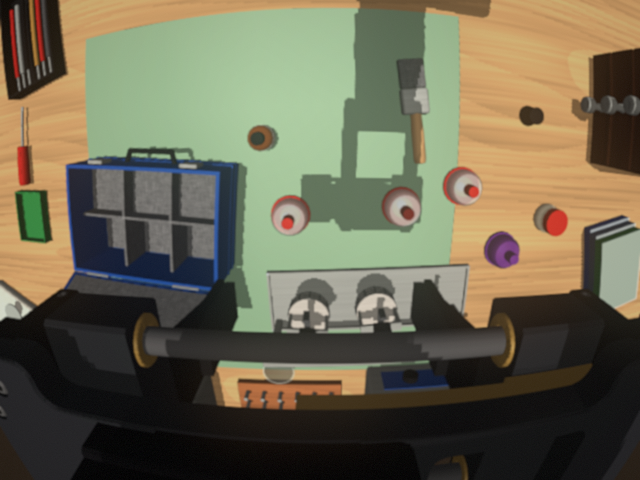

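Run:
```python
import numpy as np,cv2
W=np.load('W1.npy');im=cv2.imread('pics/w1.png').astype(int)
print('mat z',np.nanmedian(W[60:100,250:330,2]))
S=W[150:300,60:245];B=im[150:300,60:245]
blue=(B[...,0]>B[...,2]+35)
P=S[(S[...,2]>.104)&(S[...,2]<.114)&blue];print(len(P),P.min(0),P.max(0))
np.save('rim.npy',P)
# fit: 4 outer wall mid-lines of rectangle 161x241 centre-line
from scipy.optimize import least_squares
def f(q):
    a=q[2];d=P[:,:2]-q[:2];x=d[:,0]*np.cos(a)+d[:,1]*np.sin(a);y=-d[:,0]*np.sin(a)+d[:,1]*np.cos(a)
    e=np.stack([abs(abs(x)-.0805),abs(abs(y)-.1205)],1).min(1)
    return e
for a0 in(0,-.1,.1):
    r=least_squares(f,[.487,-.165,a0],loss='soft_l1',f_scale=.002);print(np.round(r.x,4),np.degrees(r.x[2]),r.cost,np.median(f(r.x)))
# domes: red knob pts
for (c,w) in [(288,30),(403,30),(467,30)]:
    r0={288:222,403:210,467:188}[c]
    S=W[r0-25:r0+25,c-25:c+25];B=im[r0-25:r0+25,c-25:c+25]
    red=(B[...,2]>B[...,1]+60);k=red&(S[...,2]>.045)&(S[...,2]<.066);t=red&(S[...,2]>0)&(S[...,2]<.015)
    print('dome',np.round(np.median(S[k],0),4),k.sum(),cv2.minEnclosingCircle((S[t][:,:2]*1000).astype(np.float32)) if t.sum()>4 else t.sum())
# baskets/stand: tall pts
S=W[230:332,265:440];T=S[(S[...,2]>.12)&(S[...,2]<.17)];print(len(T))
for lo,hi in [(.02,.06),(.06,.12),(.12,.18)]: 
    q=S[(S[...,2]>.145)&(S[...,2]<.17)&(S[...,0]<.70)];
G=S[(S[...,2]>.05)&(S[...,2]<.17)]
m,h=np.histogram(G[:,1],np.arange(-.02,.30,.02));print(m,np.round(h,2))
base=S[(S[...,2]>.006)&(S[...,2]<.018)];print('base',base.min(0),base.max(0),cv2.minAreaRect((base[:,:2]*1000).astype(np.float32)))
```

```text
mat z -0.0008732803348395768
2145 [ 0.3935535  -0.29337189  0.10400319] [ 0.58439886 -0.03322636  0.11398567]
[ 0.488  -0.1629 -0.1059] -6.0671109893963555 0.0034727385964884536 0.0015618208110369236
[ 0.488  -0.1629 -0.1059] -6.0671109853146765 0.003472738596488453 0.0015618208070004719
[ 0.488  -0.1629 -0.1059] -6.06711098877014 0.003472738596488453 0.0015618208103662656
dome [0.4997 0.0468 0.0583] 117 ((481.0022277832031, 41.437171936035156), 21.583919525146484)
dome [0.4866 0.2187 0.0584] 54 0
dome [0.4525 0.3159 0.0579] 101 ((452.16424560546875, 316.72833251953125), 30.555009841918945)
774
[  0   0   0 334 556 517  85   0 415 720 504  67   0   0   0] [-0.02  0.    0.02  0.04  0.06  0.08  0.1   0.12  0.14  0.16  0.18  0.2
  0.22  0.24  0.26  0.28]
base [0.58699484 0.00400819 0.00600318] [0.70440028 0.29183972 0.01779504] ((646.5345458984375, 148.8112030029297), (112.91738891601562, 288.2861022949219), 1.5019692182540894)
```

Emit:
{"op": "send_rows", "data": {"moves": "87 4 26 -30 0; 87 4 26 -30 0; 87 4 26 -30 0; 87 4 26 -30 0; 87 5 26 -30 0; 87 0 0 0 0; 87 0 0 0 0"}}

```text
time_s: 4.95
position: [0.5972, 0.1226, 0.2688]
tcp_rot: [[-0.001, -0.007, -1.0], [1.0, -0.0, -0.001], [-0.0, -1.0, 0.007]]
force: [-0.4, 0.2, 0.1]
opening: 1.001
```

Run:
```python
from h import *
p=wpic();cv2.imwrite('pics/w2.png',p['image']);print(p['p0'])
for t,z in [('stand',0),('basket0_mid',.1115)]:
    print(t,[(round(m['p'],2),np.round(m['pixel']).tolist(),np.round(wworld(p,*m['pixel'],z=z)[:2],3).tolist()) for m in mark_of(p,t)[:4]])
rr,cc=np.mgrid[0:480,0:640];W=wworld(p,rr,cc);W[p['z_map']<=0]=np.nan;np.save('W2.npy',W)
I=p['image'].astype(int)
ok=(W[...,2]>.152)&(W[...,2]<.168)&(W[...,0]>.58)&(W[...,0]<.68)&(I.max(-1)<75)
for lo,hi in [(.03,.12),(.12,.22),(.22,.32)]:
    g=W[ok&(W[...,1]>lo)&(W[...,1]<hi)]
    if len(g)>10: print('grip',len(g),np.round(g.mean(0),4),cv2.minAreaRect((g[:,:2]*1000).astype(np.float32)))
```

```text
[0.59718424 0.12264048 0.26882649]
stand [(0.71, [229.0, 367.0], [0.634, 0.175])]
basket0_mid [(0.8, [263.0, 275.0], [0.635, 0.077])]
grip 713 [0.632  0.0757 0.1586] ((633.3609008789062, 75.1606216430664), (21.67269515991211, 22.152803421020508), 86.5421142578125)
grip 719 [0.6245 0.1738 0.1587] ((625.7728271484375, 174.63357543945312), (21.84511375427246, 22.14826011657715), 6.343070983886719)
```

View pics/w2.png

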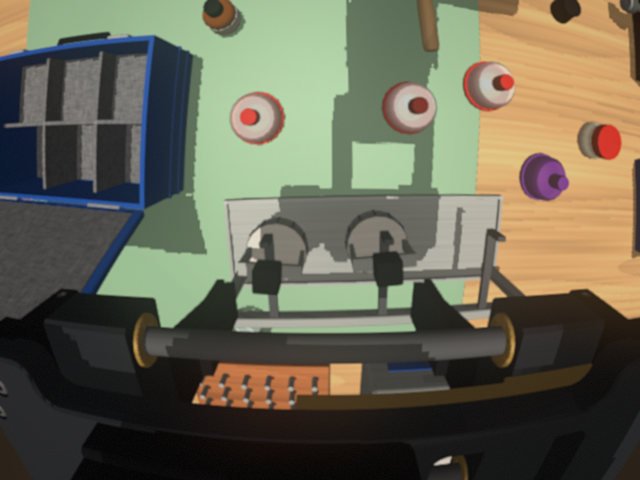

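Emit:
{"op": "send_rows", "data": {"moves": "60 0 0 0 -4.3; 60 -25 0 -16 0; 60 -25 0 -16.4 0; 60 0 30 0 0; 60 0 30 0 0; 60 0 25 0 0; 60 0 0 0 0; 60 0 0 0 0; 60 0 0 0 0"}}

```text
time_s: 5.85
position: [0.6351, 0.0745, 0.1908]
tcp_rot: [[-0.075, 0.005, -0.997], [0.997, -0.0, -0.075], [-0.001, -1.0, -0.005]]
force: [-0.2, -0.6, -0.7]
opening: 0.686
```

```bash
cat >> h.py <<'E'
def togo(x,y,z,head=None):
    """tool-axis shift (mm) and yaw (deg, turned first) to reach a world TCP pose"""
    s=read_state();R=np.array(s['tcp_rot']);h=np.degrees(np.arctan2(R[1,0],R[0,0]));yaw=0
    if head is not None:
        yaw=h-head;a=np.radians(head);R=np.array([[np.cos(a),0,-np.sin(a)],[np.sin(a),0,np.cos(a)],[0,-1,0]])
    print('at',np.round(s['position'],4),'head',round(h,2),'op',round(s['opening']*87,1),'F',np.round(s['force'],1),'t',round(s['time_s'],1),'go',np.round(R.T@(np.array([x,y,z])-s['position'])*1000,1),'yaw',round(yaw,2))
E
python3 - <<'E'
from h import *
togo(.6333,.0752,.137,94.3)
p=wpic();rr,cc=np.mgrid[0:480,0:640];W=wworld(p,rr,cc)
I=p['image'].astype(int)
ok=(p['z_map']>0)&(W[...,2]>.154)&(W[...,2]<.167)&(abs(W[...,0]-.633)<.018)&(abs(W[...,1]-.075)<.018)&(I.max(-1)<75)
g=W[ok];print(len(g),g.mean(0),cv2.minAreaRect((g[:,:2]*1000).astype(np.float32)))
E
```

```text
at [0.6351 0.0745 0.1908] head 94.3 op 59.7 F [-0.2 -0.6 -0.7] t 5.8 go [ 0.9 53.8  1.7] yaw 0.0
1353 [0.63217827 0.0748123  0.15897418] ((633.32421875, 74.80254364013672), (21.602149963378906, 21.748512268066406), 86.29243469238281)
```

Emit:
{"op": "send_rows", "data": {"moves": "60 0 0 0 4; 60 0 27 1 0; 60 1 27 1 0; 60 0 0 0 0; 14 0 0 0 0; 14 0 0 0 0; 14 0 0 0 0; 14 0 0 0 0; 14 0 0 0 0; 14 0 0 0 0"}}

```text
time_s: 6.73
position: [0.6331, 0.0764, 0.1354]
tcp_rot: [[-0.004, 0.004, -1.0], [1.0, 0.002, -0.004], [0.002, -1.0, -0.004]]
force: [0.1, 4.3, 5.6]
opening: 0.325
```

Run:
```python
from h import *
togo(.6333,.0752,.137)
```

```text
at [0.6331 0.0764 0.1354] head 90.25 op 28.3 F [0.1 4.3 5.6] t 6.7 go [-1.2 -1.6 -0.2] yaw 0
```

Emit:
{"op": "send_rows", "data": {"moves": "12 0 -1.5 0 0; 12 0 0 0 0; 12 0 0 0 0; 12 0 0 0 0; 12 0 0 0 0"}}

```text
time_s: 7.15
position: [0.6321, 0.0753, 0.1357]
tcp_rot: [[-0.005, 0.001, -1.0], [1.0, 0.0, -0.005], [0.0, -1.0, -0.001]]
force: [-0.0, 1.2, 5.4]
opening: 0.252
```

Emit:
{"op": "send_rows", "data": {"moves": "12 0 -9 0 0; 12 0 -9 0 0; 12 0 -9 0 0; 12 0 0 0 0; 12 0 0 0 0; 12 0 0 0 0"}}

```text
time_s: 7.65
position: [0.6317, 0.0752, 0.162]
tcp_rot: [[-0.005, -0.0, -1.0], [1.0, -0.0, -0.005], [-0.0, -1.0, 0.0]]
force: [0.3, 0.1, -1.0]
opening: 0.248
```

Emit:
{"op": "send_rows", "data": {"moves": "12 0 -2 0 0; 12 -0.7 0 10 0; 12 -1.5 0 20 0; 12 -1.5 0 20 0; 12 -1.5 0 20 0; 12 -0.8 0 10 0; 12 0 -30 0 2; 12 0 -30 0 2; 12 0 0 0 2; 12 0 0 0 0; 12 0 0 0 0"}}

```text
time_s: 8.57
position: [0.5513, 0.0689, 0.2238]
tcp_rot: [[0.099, -0.001, -0.995], [0.995, 0.0, 0.099], [-0.0, -1.0, 0.001]]
force: [0.1, 0.6, -1.2]
opening: 0.248
```

```bash
cat >> h.py <<'E'
CC=np.array([.488,-.1629]);CA=-.1059
EX=np.array([np.cos(CA),np.sin(CA)]);EY=np.array([-np.sin(CA),np.cos(CA)])
def well(i,deep): return CC+EX*(.04 if deep else -.04)+EY*.08*(i-1)  # i=0 rightmost (-y)
E
python3 - <<'E'
from h import *
for i in range(3): print(i,well(i,1),well(i,0))
togo(*well(2,1),.225,83.93)
p=wpic();cv2.imwrite('pics/w3.png',p['image'])
E
```

```text
0 [ 0.51931974 -0.24667991] [ 0.43976791 -0.23822374]
1 [ 0.52777591 -0.16712809] [ 0.44822409 -0.15867191]
2 [ 0.53623209 -0.08757626] [ 0.45668026 -0.07912009]
at [0.5513 0.0689 0.2238] head 84.34 op 21.6 F [ 0.1  0.6 -1.2] t 8.6 go [-157.2   -1.2   -1.6] yaw 0.41
```

View pics/w3.png

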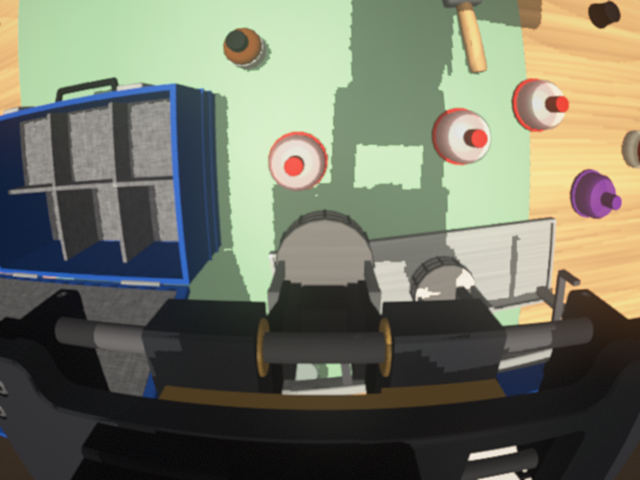

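Emit:
{"op": "send_rows", "data": {"moves": "12 -31.4 0 -0.3 0.4; 12 -31.4 0 -0.3 0; 12 -31.4 0 -0.3 0; 12 -31.4 0 -0.3 0; 12 -31.4 0 -0.3 0; 12 0 0 0 0; 12 0 0 0 0; 12 0 0 0 0"}}

```text
time_s: 9.28
position: [0.536, -0.0868, 0.2229]
tcp_rot: [[0.107, -0.003, -0.994], [0.994, 0.002, 0.107], [0.001, -1.0, 0.003]]
force: [0.5, 1.2, -1.3]
opening: 0.249
```

```bash
cat >> h.py <<'E'
def rimfit(p):
    from scipy.optimize import least_squares
    rr,cc=np.mgrid[0:480,0:640];W=wworld(p,rr,cc);I=p['image'].astype(int)
    ok=(p['z_map']>0)&(W[...,2]>.104)&(W[...,2]<.114)&(I[...,0]>I[...,2]+35)
    P=W[ok][:,:2];d=P-CC;P=P[(abs(d@EX)<.095)&(abs(d@EY)<.135)]
    def f(q):
        a=q[2];e=P-q[:2];x=e@[np.cos(a),np.sin(a)];y=e@[-np.sin(a),np.cos(a)]
        return np.minimum(abs(abs(x)-.0805),abs(abs(y)-.1205))
    r=least_squares(f,[*CC,CA],loss='soft_l1',f_scale=.002);print('rim',len(P),np.round(r.x,4),np.median(f(r.x)))
E
python3 - <<'E'
from h import *
p=wpic();cv2.imwrite('pics/w4.png',p['image']);rimfit(p)
togo(*well(2,1),.08,83.93)
E
```

```text
rim 5864 [ 0.4882 -0.1636 -0.1046] 0.001565705814071429
at [ 0.5362 -0.0863  0.2232] head 83.92 op 21.9 F [-0.2  0.2 -0.5] t 9.3 go [-1.200e+00  1.432e+02 -1.000e-01] yaw -0.01
```

View pics/w4.png

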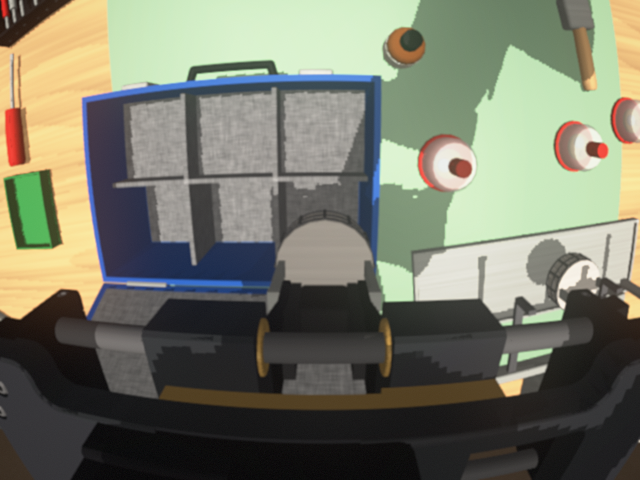

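Emit:
{"op": "send_rows", "data": {"moves": "12 -1.7 20 0 0; 12 0 30 0 0; 12 0 30 0 0; 12 0 25 0 0; 12 0 20 0 0; 12 0 0 0 0; 12 0 5 0 0; 12 0 5 0 0; 12 0 4 0 0; 12 0 0 0 0; 12 0 0 0 0"}}

```text
time_s: 10.25
position: [0.5371, -0.0891, 0.0857]
tcp_rot: [[0.106, 0.001, -0.994], [0.994, -0.0, 0.106], [-0.0, -1.0, -0.001]]
force: [0.7, 0.2, -1.2]
opening: 0.251
```

Emit:
{"op": "send_rows", "data": {"moves": "12 0 2 0 0; 12 0 2 0 0; 12 0 1 0 0; 12 0 0 0 0; 12 0 0 0 0"}}

```text
time_s: 10.67
position: [0.5367, -0.0891, 0.08]
tcp_rot: [[0.107, -0.0, -0.994], [0.994, 0.0, 0.107], [0.0, -1.0, 0.0]]
force: [0.9, 0.8, -0.9]
opening: 0.252
```

Emit:
{"op": "send_rows", "data": {"moves": "12 0 1 0 0; 12 0 1 0 0; 12 0 0 0 0; 12 0 0 0 0"}}

```text
time_s: 11.0
position: [0.5368, -0.0889, 0.0798]
tcp_rot: [[0.106, 0.001, -0.994], [0.994, -0.0, 0.106], [-0.0, -1.0, -0.001]]
force: [-2.0, 1.4, 11.0]
opening: 0.249
```

Contact at the expected height (0.080). Release, opening narrowly, then up.

Emit:
{"op": "send_rows", "data": {"moves": "40 0 -1 0 0; 40 0 0 0 0; 40 0 0 0 0; 40 0 0 0 0; 40 0 -10 0 0; 40 0 -30 0 0; 40 0 -35 0 0; 40 0 -35 0 -2; 40 0 -35 0 -2; 40 0 0 0 0; 40 0 0 0 0"}}

```text
time_s: 11.92
position: [0.5379, -0.0894, 0.2266]
tcp_rot: [[0.037, 0.005, -0.999], [0.999, -0.002, 0.037], [-0.002, -1.0, -0.005]]
force: [0.7, -0.0, 0.4]
opening: 0.461
```

Run:
```python
from h import *
togo(.6258,.1746,.22,94.3)
```

```text
at [ 0.5379 -0.0894  0.2266] head 87.88 op 40.1 F [ 0.7 -0.   0.4] t 11.9 go [ 256.7    6.6 -107.4] yaw -6.42
```

Emit:
{"op": "send_rows", "data": {"moves": "60 0 0 0 -6.4; 60 32 0 -13 0; 60 32 0 -13 0; 60 32 0 -13 0; 60 32 0 -13 0; 60 32 0 -13 0; 60 32 0 -13 0; 60 32 0 -13 0; 60 32.5 0 -14 0; 60 0 25 0 0; 60 0 0 0 0; 60 0 0 0 0; 60 0 0 0 0"}}

```text
time_s: 13.0
position: [0.6213, 0.1736, 0.1981]
tcp_rot: [[-0.074, -0.003, -0.997], [0.997, -0.001, -0.074], [-0.0, -1.0, 0.003]]
force: [-0.5, -0.3, 0.8]
opening: 0.69
```

Run:
```python
from h import *
p=wpic();rr,cc=np.mgrid[0:480,0:640];W=wworld(p,rr,cc)
I=p['image'].astype(int)
ok=(p['z_map']>0)&(W[...,2]>.154)&(W[...,2]<.167)&(abs(W[...,0]-.6258)<.018)&(abs(W[...,1]-.175)<.018)&(I.max(-1)<75)
g=W[ok];q=cv2.minAreaRect((g[:,:2]*1000).astype(np.float32));print(len(g),g.mean(0),q)
togo(q[0][0]/1000,q[0][1]/1000,.138,94.3)
```

```text
1274 [0.62468856 0.17452487 0.15890072] ((626.2901611328125, 174.52001953125), (22.861431121826172, 21.24161148071289), 5.402280807495117)
at [0.6219 0.1735 0.1989] head 94.2 op 59.9 F [ 0.6 -0.8 -0.1] t 13.1 go [ 0.7 60.9 -4.4] yaw -0.1
```

Emit:
{"op": "send_rows", "data": {"moves": "60 0.7 20 -4.4 0; 50 0 25 0 0; 40 0 15 0 0; 40 0 0 0 0; 12 0 0 0 0; 12 0 0 0 0; 12 0 0 0 0; 12 0 0 0 0; 12 0 0 0 0; 12 0 0 0 0; 12 0 0 0 0"}}

```text
time_s: 13.97
position: [0.6277, 0.1755, 0.1408]
tcp_rot: [[-0.075, 0.003, -0.997], [0.997, -0.0, -0.075], [-0.001, -1.0, -0.003]]
force: [-0.2, -1.8, 6.8]
opening: 0.25
```

Emit:
{"op": "send_rows", "data": {"moves": "12 0 -9 0 0; 12 0 -9 0 0; 12 0 -9 0 0; 12 0 0 0 0; 12 0 0 0 0; 12 0 0 0 0"}}

```text
time_s: 14.47
position: [0.6263, 0.1756, 0.166]
tcp_rot: [[-0.075, -0.0, -0.997], [0.997, -0.0, -0.075], [0.0, -1.0, 0.0]]
force: [0.2, -0.4, -1.4]
opening: 0.252
```

Run:
```python
from h import *
togo(.6258,.1746,.168,94.3)
p=wpic();cv2.imwrite('pics/w5.png',p['image'])
```

```text
at [0.6263 0.1756 0.166 ] head 94.29 op 21.9 F [ 0.2 -0.4 -1.4] t 14.5 go [-1.  -2.   0.6] yaw -0.01
```

View pics/w5.png

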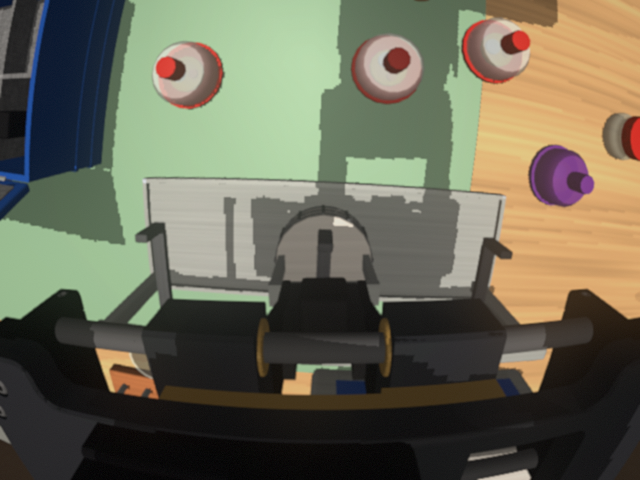

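Emit:
{"op": "send_rows", "data": {"moves": "12 0 -3 0 0; 12 0 0 0 0; 12 0 0 10 0; 12 0 0 15 0; 12 0 0 20 0; 12 0 0 20 0; 12 0 0 15 0; 12 0 0 0 0; 12 0 -30 0 5; 12 0 -25 0 5.2; 12 0 0 0 0; 12 0 0 0 0"}}

```text
time_s: 15.52
position: [0.549, 0.1698, 0.2258]
tcp_rot: [[0.102, 0.005, -0.995], [0.995, 0.0, 0.102], [0.001, -1.0, -0.005]]
force: [0.7, 0.3, -2.3]
opening: 0.252
```

Run:
```python
from h import *
togo(*well(1,1),.223,83.93)
```

```text
at [0.549  0.1698 0.2258] head 84.14 op 21.9 F [ 0.7  0.3 -2.3] t 15.5 go [-337.3    2.8  -14.5] yaw 0.21
```

Emit:
{"op": "send_rows", "data": {"moves": "12 -34 0 -1.4 0.2; 12 -34 0 -1.4 0; 12 -34 0 -1.4 0; 12 -34 0 -1.4 0; 12 -34 0 -1.4 0; 12 -34 0 -1.4 0; 12 -34 0 -1.4 0; 12 -34 0 -1.5 0; 12 -34 0 -1.6 0; 12 -31 0 -1.6 0; 12 0 0 0 0; 12 0 0 0 0; 12 0 0 0 0"}}

```text
time_s: 16.6
position: [0.5248, -0.1666, 0.2228]
tcp_rot: [[0.107, -0.002, -0.994], [0.994, 0.002, 0.107], [0.002, -1.0, 0.003]]
force: [0.5, 0.4, -1.4]
opening: 0.252
```

Run:
```python
from h import *
togo(*well(1,1),.085,83.93)
p=wpic();cv2.imwrite('pics/w6.png',p['image']);rimfit(p)
```

```text
at [ 0.5248 -0.1666  0.2228] head 83.87 op 21.9 F [ 0.5  0.4 -1.4] t 16.6 go [ -0.2 137.8  -3. ] yaw -0.06
rim 6013 [ 0.4879 -0.1637 -0.1055] 0.0014873473312384672
```

View pics/w6.png

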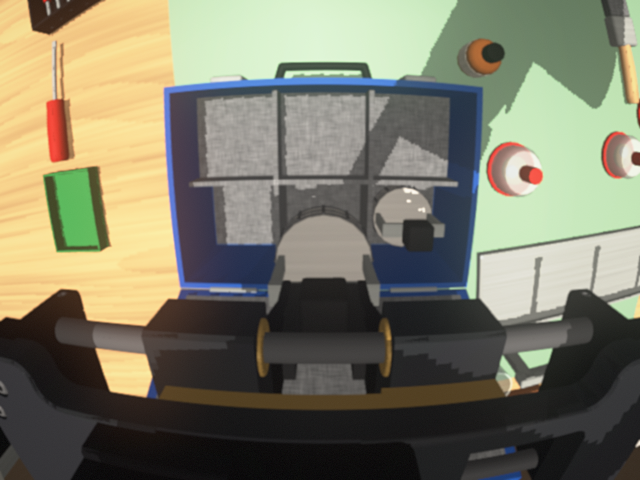

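Emit:
{"op": "send_rows", "data": {"moves": "12 -1 20 -3 0; 12 0 30 0 0; 12 0 30 0 0; 12 0 25 0 0; 12 0 16 0 0; 12 0 0 0 0; 12 0 5 0 0; 12 0 3 0 0; 12 0 2 0 0; 12 0 0 0 0; 12 0 0 0 0"}}

```text
time_s: 17.57
position: [0.5288, -0.1685, 0.0939]
tcp_rot: [[0.106, 0.001, -0.994], [0.994, -0.001, 0.106], [-0.001, -1.0, -0.002]]
force: [-0.5, 0.1, -1.3]
opening: 0.25
```

Emit:
{"op": "send_rows", "data": {"moves": "12 0 3 0 0; 12 0 2 0 0; 12 0 2 0 0; 12 0 2 0 0; 12 0 0 0 0; 12 0 0 0 0"}}

```text
time_s: 18.07
position: [0.5283, -0.1686, 0.0848]
tcp_rot: [[0.106, 0.0, -0.994], [0.994, -0.0, 0.106], [-0.0, -1.0, -0.0]]
force: [-1.6, 0.5, 5.2]
opening: 0.254
```

Emit:
{"op": "send_rows", "data": {"moves": "40 0 -0.5 0 0; 40 0 0 0 0; 40 0 0 0 0; 40 0 0 0 0; 40 0 -10 0 0; 40 0 -30 0 0; 40 0 -35 0 0; 40 0 -35 0 -3; 40 0 -15 0 -3; 40 0 0 0 0; 40 0 0 0 0"}}

```text
time_s: 18.98
position: [0.5287, -0.1685, 0.211]
tcp_rot: [[0.003, 0.003, -1.0], [1.0, -0.001, 0.003], [-0.001, -1.0, -0.003]]
force: [-0.4, -0.3, -1.1]
opening: 0.461
```

```bash
cat >> h.py <<'E'
def domes(p):
    """red knob tops from the wrist picture"""
    rr,cc=np.mgrid[0:480,0:640];W=wworld(p,rr,cc);I=p['image'].astype(int)
    r=(p['z_map']>0)&(I[...,2]>1.8*I[...,1])&(I[...,2]>1.8*I[...,0])&(W[...,2]>.046)&(W[...,2]<.066)
    n,L,S,_=cv2.connectedComponentsWithStats(r.astype(np.uint8))
    for i in range(1,n):
        if S[i,4]>25:
            g=W[L==i];t=g[g[:,2]>g[:,2].max()-.008];print('knob',S[i,4],np.round(g.mean(0),4),'circ',np.round(cv2.minEnclosingCircle((t[:,:2]*1000).astype(np.float32))[0],1))
E
python3 - <<'E'
from h import *
p=wpic();domes(p)
togo(.45,.12,.22,83.93)
rr,cc=np.mgrid[0:480,0:640];W=wworld(p,rr,cc);I=p['image'].astype(int)
for i in(1,2):
    d=W[...,:2]-well(i,1);g=W[(p['z_map']>0)&(abs(d@EX)<.033)&(abs(d@EY)<.033)&(I.max(-1)<60)&(W[...,2]>.08)]
    print('basket top',i,len(g),g[:,2].max() if len(g) else None, g.mean(0) if len(g) else None)
E
```

```text
knob 184 [0.4996 0.0445 0.058 ] circ [499.4  44.8]
at [ 0.5279 -0.168   0.2096] head 89.84 op 40.1 F [-0.8 -0.2 -0.1] t 19.0 go [278.2 -10.4 107.9] yaw 5.91
basket top 1 30791 0.33304053636211406 [ 0.50562488 -0.16774197  0.30109993]
basket top 2 11283 0.3235056413599945 [ 0.52129802 -0.09748299  0.29409182]
```

Emit:
{"op": "send_rows", "data": {"moves": "45 0 0 0 5.9; 45 35 0 8 0; 45 35 0 9 0; 45 35 0 9 0; 45 35 0 9 0; 45 35 0 9 0; 45 33 0 7 0; 45 0 25 0 0; 45 0 25 0 0; 45 0 0 0 0; 45 0 0 0 0"}}

```text
time_s: 19.95
position: [0.4973, 0.0442, 0.1575]
tcp_rot: [[0.105, -0.007, -0.994], [0.994, 0.001, 0.105], [0.0, -1.0, 0.007]]
force: [0.7, -0.0, 0.4]
opening: 0.514
```

Run:
```python
from h import *
p=wpic();domes(p)
togo(.4994,.0448,.045,83.93)
cv2.imwrite('pics/w7.png',p['image'])
```

```text
knob 331 [0.4314 0.2879 0.0558] circ [431.2 290.6]
knob 269 [0.4869 0.2175 0.0581] circ [487.8 217.7]
knob 361 [0.4998 0.0462 0.0582] circ [500.   46.2]
at [0.4987 0.0438 0.1588] head 83.95 op 45.0 F [ 0.1 -0.3  0.3] t 20.0 go [  1.1 113.8  -0.6] yaw 0.02
```

View pics/w7.png

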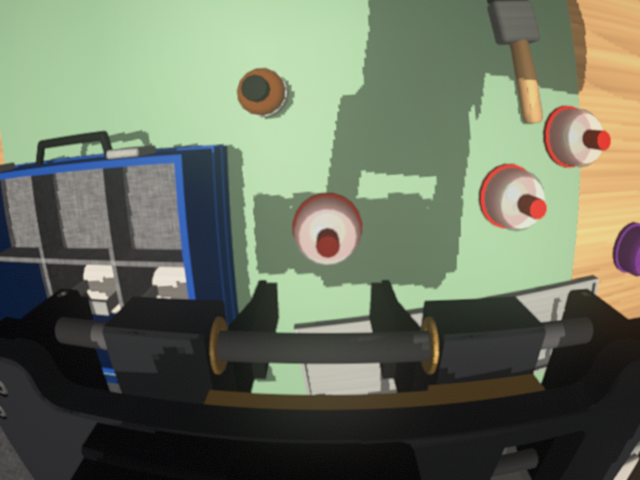

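Emit:
{"op": "send_rows", "data": {"moves": "45 2.4 30 -1.5 0; 45 0 30 0 0; 45 0 30 0 0; 45 0 16 0 0; 45 0 7 0 0; 45 0 0 0 0; 10 0 0 0 0; 10 0 0 0 0; 10 0 0 0 0; 10 0 0 0 0; 10 0 0 0 0; 10 0 0 0 0; 10 0 0 0 0"}}

```text
time_s: 21.08
position: [0.5017, 0.0463, 0.0472]
tcp_rot: [[0.105, 0.002, -0.994], [0.994, 0.0, 0.105], [0.0, -1.0, -0.002]]
force: [0.5, 2.3, 5.3]
opening: 0.195
```

Emit:
{"op": "send_rows", "data": {"moves": "10 0 -10 0 0; 10 0 -30 0 0; 10 0 -35 0 0; 10 0 -35 0 0; 10 0 -35 0 0; 10 0 0 0 0; 10 0 0 0 0"}}

```text
time_s: 21.67
position: [0.5022, 0.0459, 0.1939]
tcp_rot: [[0.105, 0.005, -0.995], [0.995, -0.001, 0.105], [-0.0, -1.0, -0.005]]
force: [-0.6, -0.4, -2.2]
opening: 0.193
```

Run:
```python
from h import *
togo(*well(2,0),.195,83.93)
```

```text
at [0.5022 0.0459 0.1939] head 84.0 op 16.8 F [-0.6 -0.4 -2.2] t 21.7 go [-129.1   -1.1   32. ] yaw 0.07
```

Emit:
{"op": "send_rows", "data": {"moves": "10 -33 0 8 0; 10 -33 0 8 0; 10 -33 0 8 0; 10 -30 0 8 0; 10 0 0 0 0; 10 0 0 0 0; 10 0 0 0 0"}}

```text
time_s: 22.25
position: [0.4548, -0.0783, 0.1904]
tcp_rot: [[0.106, -0.003, -0.994], [0.994, 0.002, 0.106], [0.001, -1.0, 0.003]]
force: [-0.8, -0.6, -1.7]
opening: 0.192
```

Run:
```python
from h import *
togo(*well(2,0),.0905,83.93)
p=wpic();cv2.imwrite('pics/w8.png',p['image'])
```

```text
at [ 0.4548 -0.0783  0.1904] head 83.93 op 16.7 F [-0.8 -0.6 -1.7] t 22.2 go [-0.6 99.9 -2. ] yaw -0.0
```

View pics/w8.png

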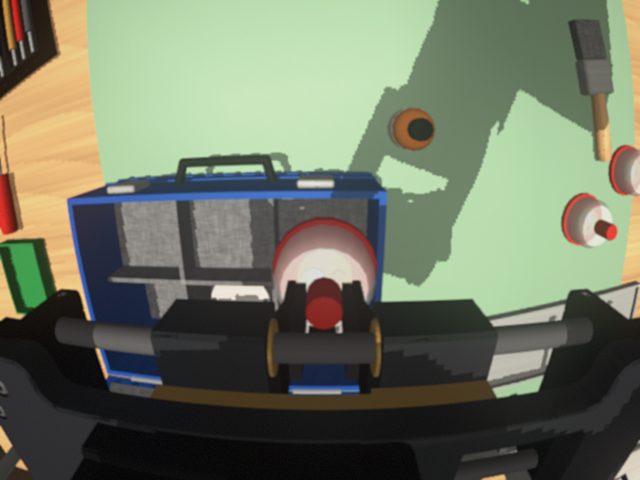

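Emit:
{"op": "send_rows", "data": {"moves": "10 -1 20 -1.5 0; 10 0 30 0 0; 10 0 25 0 0; 10 0 12 0 0; 10 0 0 0 0; 10 0 4 0 0; 10 0 3 0 0; 10 0 2 0 0; 10 0 0 0 0; 10 0 0 0 0"}}

```text
time_s: 23.13
position: [0.4576, -0.0801, 0.0961]
tcp_rot: [[0.105, 0.001, -0.995], [0.995, -0.001, 0.105], [-0.0, -1.0, -0.001]]
force: [0.5, 0.2, -0.3]
opening: 0.193
```

Emit:
{"op": "send_rows", "data": {"moves": "10 0 2 0 0; 10 0 2 0 0; 10 0 1.5 0 0; 10 0 0 0 0; 10 0 0 0 0; 10 0 0 0 0"}}

```text
time_s: 23.63
position: [0.4575, -0.0798, 0.091]
tcp_rot: [[0.105, 0.001, -0.994], [0.994, -0.0, 0.105], [0.0, -1.0, -0.001]]
force: [-0.1, 1.5, 8.0]
opening: 0.192
```

Emit:
{"op": "send_rows", "data": {"moves": "38 0 -0.5 0 0; 38 0 0 0 0; 38 0 0 0 0; 38 0 0 0 0; 38 0 -10 0 0; 38 0 -30 0 0; 38 0 -35 0 0; 45 35 0 0 0; 45 35 0 0 0; 45 35 0 0 0; 45 35 0 0 0; 45 35 0 0 0; 45 35 0 0 0; 45 35 0 0 0; 45 35 0 0 0; 45 0 0 0 0; 45 0 0 0 0; 45 0 0 0 0"}}

```text
time_s: 25.13
position: [0.4859, 0.1981, 0.1651]
tcp_rot: [[0.104, -0.001, -0.995], [0.995, -0.001, 0.104], [-0.001, -1.0, 0.001]]
force: [-1.2, -0.9, 0.3]
opening: 0.517
```

Run:
```python
from h import *
p=wpic();domes(p)
togo(.4878,.2177,.045,83.93)
```

```text
knob 365 [0.4313 0.2902 0.0581] circ [431.4 290.5]
knob 363 [0.4862 0.2187 0.0581] circ [486.4 218.6]
at [0.486  0.1975 0.1652] head 83.95 op 45.3 F [ 0.1  0.1 -0.4] t 25.2 go [ 20.2 120.2   0.4] yaw 0.02
```

Emit:
{"op": "send_rows", "data": {"moves": "45 21 0 1.8 0; 45 0 30 0 0; 45 0 30 0 0; 45 0 30 0 0; 45 0 20 0 0; 45 0 10 0 0; 45 0 0 0 0; 10 0 0 0 0; 10 0 0 0 0; 10 0 0 0 0; 10 0 0 0 0; 10 0 0 0 0; 10 0 0 0 0; 10 0 0 0 0"}}

```text
time_s: 26.35
position: [0.4875, 0.2196, 0.0464]
tcp_rot: [[0.104, 0.002, -0.995], [0.995, -0.0, 0.104], [0.0, -1.0, -0.002]]
force: [0.2, -2.3, 5.2]
opening: 0.195
```

Emit:
{"op": "send_rows", "data": {"moves": "10 0 -10 0 0; 10 0 -30 0 0; 10 0 -35 0 0; 10 0 -35 0 0; 10 0 -35 0 0; 10 0 0 0 0; 10 0 0 0 0"}}

```text
time_s: 26.93
position: [0.488, 0.22, 0.1929]
tcp_rot: [[0.105, 0.005, -0.995], [0.995, 0.001, 0.105], [0.002, -1.0, -0.005]]
force: [-0.4, 0.4, -1.2]
opening: 0.195
```

Run:
```python
from h import *
togo(*well(1,0),.195,83.93)
```

```text
at [0.488  0.22   0.1929] head 84.0 op 16.9 F [-0.4  0.4 -1.2] t 26.9 go [-380.8   -2.1   -0.5] yaw 0.07
```

Emit:
{"op": "send_rows", "data": {"moves": "10 -35 0 0 0; 10 -35 0 0 0; 10 -35 0 0 0; 10 -35 0 0 0; 10 -35 0 0 0; 10 -35 0 0 0; 10 -35 0 0 0; 10 -35 0 0 0; 10 -35 0 0 0; 10 -35 0 0 0; 10 -31 0 0 0; 10 0 0 0 0; 10 0 0 0 0; 10 0 0 0 0"}}

```text
time_s: 28.1
position: [0.4455, -0.1583, 0.1891]
tcp_rot: [[0.106, -0.004, -0.994], [0.994, 0.003, 0.106], [0.003, -1.0, 0.004]]
force: [-0.3, 0.3, -2.0]
opening: 0.197
```

Run:
```python
from h import *
togo(*well(1,0),.0905,83.93)
p=wpic();cv2.imwrite('pics/w9.png',p['image']);rimfit(p)
```

```text
at [ 0.4455 -0.1583  0.1891] head 83.93 op 17.1 F [-0.3  0.3 -2. ] t 28.1 go [-0.1 98.6 -2.7] yaw 0.0
rim 4326 [ 0.4871 -0.1635 -0.1051] 0.0013234830894103336
```

View pics/w9.png

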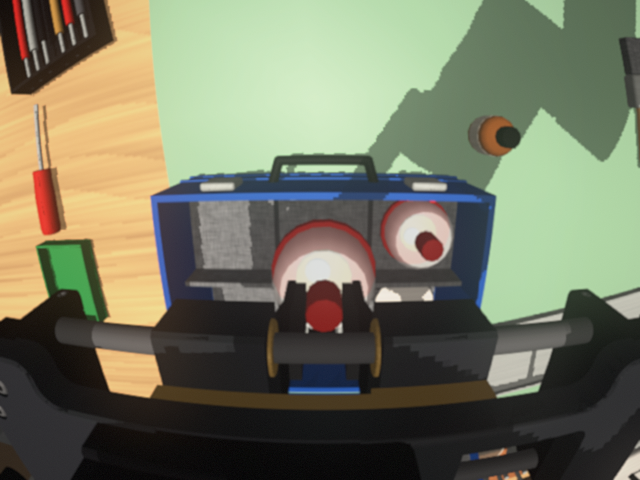

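Emit:
{"op": "send_rows", "data": {"moves": "10 -0.5 20 -2 0; 10 0 30 0 0; 10 0 25 0 0; 10 0 12 0 0; 10 0 0 0 0; 10 0 4 0 0; 10 0 3 0 0; 10 0 2 0 0; 10 0 2 0 0; 10 0 0 0 0; 10 0 0 0 0"}}

```text
time_s: 29.07
position: [0.4491, -0.1602, 0.093]
tcp_rot: [[0.105, 0.001, -0.994], [0.994, -0.0, 0.105], [-0.0, -1.0, -0.001]]
force: [0.0, 0.3, -1.5]
opening: 0.195
```

Emit:
{"op": "send_rows", "data": {"moves": "10 0 1.5 0 0; 10 0 1.5 0 0; 10 0 0.8 0 0; 10 0 0 0 0; 10 0 0 0 0; 10 0 0 0 0"}}

```text
time_s: 29.57
position: [0.4492, -0.1605, 0.0903]
tcp_rot: [[0.105, 0.001, -0.995], [0.995, -0.001, 0.105], [-0.001, -1.0, -0.001]]
force: [-1.9, 1.3, 12.8]
opening: 0.193
```

Emit:
{"op": "send_rows", "data": {"moves": "38 0 -0.5 0 0; 38 0 0 0 0; 38 0 0 0 0; 38 0 0 0 0; 38 0 -10 0 0; 38 0 -30 0 0; 38 0 -35 0 0; 45 35 0 4 0; 45 35 0 5 0; 45 35 0 5 0; 45 35 0 5 0; 45 35 0 5 0; 45 35 0 5 0; 45 35 0 5 0; 45 35 0 5 0; 45 35 0 5 0; 45 35 0 5 0; 45 35 0 5 0; 45 35 0 5 0; 45 0 0 0 0"}}

```text
time_s: 31.23
position: [0.4342, 0.2692, 0.1642]
tcp_rot: [[0.1, 0.002, -0.995], [0.995, 0.003, 0.1], [0.003, -1.0, -0.002]]
force: [-0.2, 0.1, -0.4]
opening: 0.518
```

Run:
```python
from h import *
p=wpic();domes(p)
togo(.4314,.2905,.045,83.93)
cv2.imwrite('pics/w10.png',p['image'])
```

```text
knob 409 [0.4295 0.2907 0.0572] circ [430.4 291.2]
at [0.4339 0.2666 0.164 ] head 84.29 op 44.9 F [ 0.2 -0.9 -0.4] t 31.3 go [ 23.5 119.    5. ] yaw 0.36
```

View pics/w10.png

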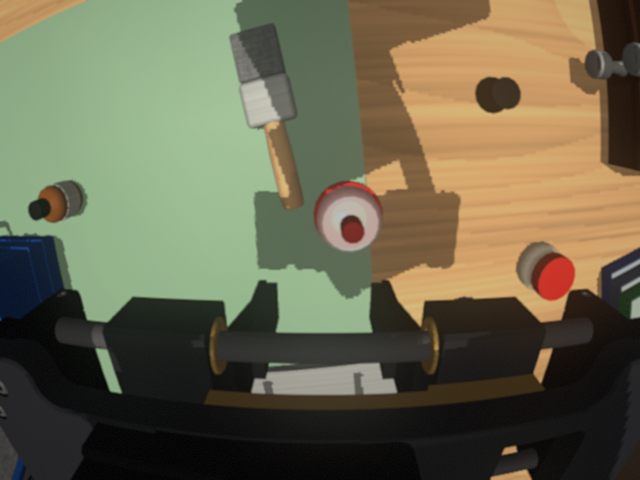

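Emit:
{"op": "send_rows", "data": {"moves": "45 23.8 0 5.5 0.3; 45 0 30 0 0; 45 0 30 0 0; 45 0 30 0 0; 45 0 18 0 0; 45 0 10 0 0; 45 0 0 0 0; 10 0 0 0 0; 10 0 0 0 0; 10 0 0 0 0; 10 0 0 0 0; 10 0 0 0 0; 10 0 0 0 0; 10 0 0 0 0"}}

```text
time_s: 32.45
position: [0.432, 0.2885, 0.0471]
tcp_rot: [[0.11, 0.002, -0.994], [0.994, 0.001, 0.11], [0.001, -1.0, -0.002]]
force: [0.5, 0.2, 4.7]
opening: 0.192
```

Emit:
{"op": "send_rows", "data": {"moves": "10 0 -10 0 0; 10 0 -30 0 0; 10 0 -35 0 0; 10 0 -35 0 0; 10 0 -35 0 0; 10 0 0 0 0; 10 0 0 0 0"}}

```text
time_s: 33.03
position: [0.4322, 0.2884, 0.1936]
tcp_rot: [[0.11, 0.005, -0.994], [0.994, 0.002, 0.11], [0.002, -1.0, -0.004]]
force: [-1.2, 0.1, -1.5]
opening: 0.195
```

Run:
```python
from h import *
togo(*well(0,0),.195,83.93)
```

```text
at [0.4322 0.2884 0.1936] head 83.7 op 17.0 F [-1.2  0.1 -1.5] t 33.0 go [-522.9   -1.4  -63.3] yaw -0.23
```

Emit:
{"op": "send_rows", "data": {"moves": "10 -35 0 -4.2 -0.2; 10 -35 0 -4.2 0; 10 -35 0 -4.2 0; 10 -35 0 -4.2 0; 10 -35 0 -4.2 0; 10 -35 0 -4.2 0; 10 -35 0 -4.2 0; 10 -35 0 -4.2 0; 10 -35 0 -4.2 0; 10 -35 0 -4.2 0; 10 -35 0 -4.2 0; 10 -35 0 -4.2 0; 10 -35 0 -4.2 0; 10 -35 0 -4.2 0; 10 -33 0 -4.2 0; 10 0 0 0 0; 10 0 0 0 0; 10 0 0 0 0"}}

```text
time_s: 34.53
position: [0.4365, -0.2372, 0.1896]
tcp_rot: [[0.107, -0.004, -0.994], [0.994, 0.004, 0.107], [0.003, -1.0, 0.004]]
force: [-0.6, 0.3, -0.3]
opening: 0.196
```

Run:
```python
from h import *
togo(*well(0,0),.0905,83.93)
p=wpic();cv2.imwrite('pics/w11.png',p['image']);rimfit(p)
```

```text
at [ 0.4365 -0.2372  0.1896] head 83.84 op 17.0 F [-0.6  0.3 -0.3] t 34.5 go [-0.7 99.1 -3.4] yaw -0.09
rim 4708 [ 0.487  -0.164  -0.1091] 0.001408006902160211
```

View pics/w11.png

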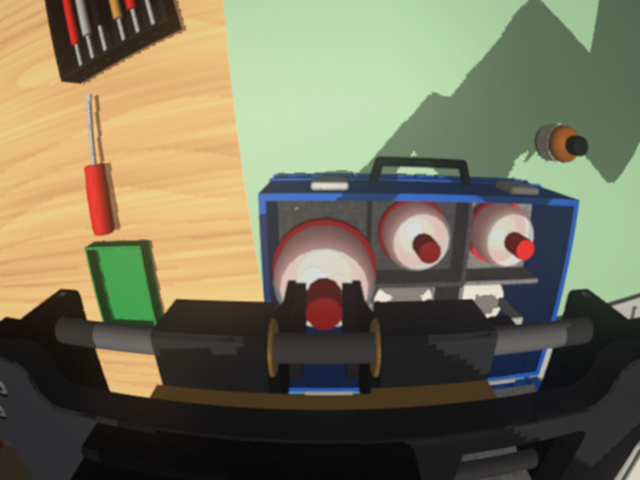

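Emit:
{"op": "send_rows", "data": {"moves": "10 -0.5 20 -2.2 0; 10 0 30 0 0; 10 0 25 0 0; 10 0 12 0 0; 10 0 0 0 0; 10 0 4 0 0; 10 0 3 0 0; 10 0 2 0 0; 10 0 1 0 0; 10 0 0 0 0; 10 0 0 0 0"}}

```text
time_s: 35.5
position: [0.4405, -0.2396, 0.0947]
tcp_rot: [[0.106, 0.001, -0.994], [0.994, -0.001, 0.106], [-0.001, -1.0, -0.001]]
force: [-0.3, -0.4, -1.5]
opening: 0.197
```

Emit:
{"op": "send_rows", "data": {"moves": "10 0 1.5 0 0; 10 0 1.5 0 0; 10 0 1 0 0; 10 0 0.8 0 0; 10 0 0 0 0; 10 0 0 0 0; 10 0 0 0 0"}}

```text
time_s: 36.08
position: [0.4403, -0.2394, 0.091]
tcp_rot: [[0.107, 0.001, -0.994], [0.994, -0.001, 0.107], [-0.0, -1.0, -0.001]]
force: [-1.5, 2.6, 12.2]
opening: 0.19
```

Emit:
{"op": "send_rows", "data": {"moves": "38 0 -0.5 0 0; 38 0 0 0 0; 38 0 0 0 0; 38 0 0 0 0; 38 0 -10 0 0; 38 0 -30 0 0; 38 0 -35 0 0; 38 0 -40 0 0; 38 0 -40 0 0; 38 0 -40 0 0; 0 0 -40 0 0; 0 0 -40 0 0; 0 35 0 0 0; 0 35 0 0 0; 0 0 0 0 0; 0 0 0 0 0; 0 0 0 0 0"}}

```text
time_s: 37.5
position: [0.4475, -0.1698, 0.3652]
tcp_rot: [[0.106, -0.0, -0.994], [0.994, -0.001, 0.106], [-0.001, -1.0, -0.0]]
force: [-0.1, 0.2, 0.2]
opening: 0.031
```

Run:
```python
from h import *
s=read_state();print(s['position'],s['time_s'])
p=wpic();cv2.imwrite('pics/w12.png',p['image'])
rr,cc=np.mgrid[0:480,0:640];W=wworld(p,rr,cc);d=W[...,:2]-CC;x=d@EX;y=d@EY
ins=(p['z_map']>0)&(abs(x)<.072)&(abs(y)<.112)&(W[...,2]<.2)
for i in range(3):
    for dp in(1,0):
        q=W[...,:2]-well(i,dp);m=ins&(np.hypot(q[...,0],q[...,1])<.034);print(i,dp,m.sum(),np.round(np.percentile(W[m][:,2],[5,50,99,100]),3) if m.sum() else '')
# lid angle from both fixed cams
for n in('scene','side'):
    p=capture(n);cv2.imwrite(f'pics/{n}1.png',p['image'])
    C=cloud(p,np.ones((480,640),bool));d=C[:,:2]-CC;x=d@EX;y=d@EY
    m=(x>.07)&(x<.2)&(abs(y)<.1)&(C[:,2]>.13)&(C[:,2]<.3);u=np.stack([x[m]-.083,C[m,2]-.11],1)
    print(n,len(u),'angle',np.percentile(np.arctan2(u[:,1],-u[:,0]),[10,50,90]),'top',C[m,2].max(),'x at top',np.median(x[m][C[m,2]>C[m,2].max()-.01]))
```

```text
[ 0.44750957 -0.16983936  0.36518669] 37.5
0 1 1259 [0.003 0.005 0.007 0.008]
0 0 2021 [0.042 0.076 0.103 0.105]
1 1 1643 [0.012 0.031 0.104 0.106]
1 0 2032 [0.042 0.076 0.103 0.105]
2 1 1710 [0.02  0.031 0.104 0.106]
2 0 1928 [0.042 0.076 0.103 0.105]
scene 810 angle [1.9856221  2.03522269 2.14986463] top 0.2728721059404706 x at top 0.14874641296390376
side 3117 angle [1.90599428 1.95638497 2.00077823] top 0.2706385988518404 x at top 0.14335070016648413
```

View pics/w12.png

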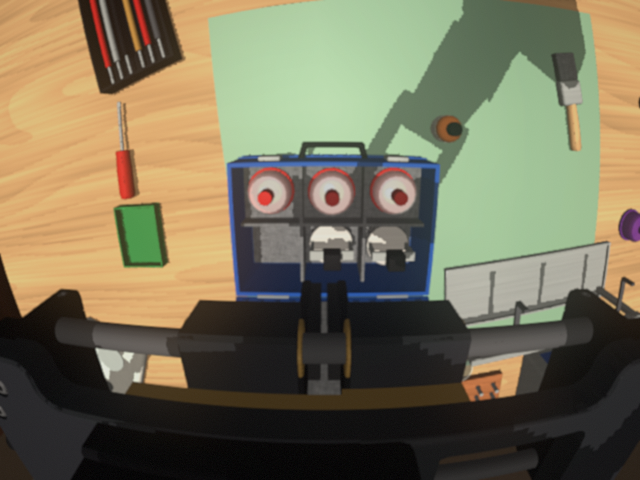

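```bash
cat >> h.py <<'E'
def incase():
    s=read_state();d=s['position'][:2]-CC;print('case XYZ mm',np.round([d@EX*1000,d@EY*1000,s['position'][2]*1000],1),'F',np.round(s['force'],1),'t',round(s['time_s'],1))
def lid(n='side'):
    p=capture(n);C=cloud(p,np.ones((480,640),bool));d=C[:,:2]-CC;x=d@EX;y=d@EY
    m=(x>-.085)&(x<.2)&(abs(y)>.03)&(abs(y)<.12)&(C[:,2]>.1)&(C[:,2]<.29);u=np.stack([x[m]-.083,C[m,2]-.11],1);u=u[np.hypot(*u.T)>.05]
    a=np.arctan2(u[:,1],-u[:,0]);print(n,'lid',len(u),np.round(np.percentile(a,[5,25,50,75,95]),3));return p
E
python3 - <<'E'
from h import *
incase()
p=wpic();rr,cc=np.mgrid[0:480,0:640]
for n in('scene','side'):
    p=capture(n);C=cloud(p,np.ones((480,640),bool));d=C[:,:2]-CC;x=d@EX;y=d@EY
    m=(x>.16)&(x<.27)&(abs(y)<.13);print(n,m.sum(),C[m,2].max() if m.any() else '')
for t in [1.9,1.75,1.6]: print(t,np.round([1e3*(.083-.166*np.cos(t)+.008*np.sin(t)+.010),1e3*(.11+.14*np.sin(t))],0))
for t in [1.5,1.35,1.2,1.05,.9,.75,.6,.45,.3,.2,.1,0]: print(t,np.round([1e3*(.083-.145*np.cos(t)+.008*np.sin(t)+.010),1e3*(.11+.145*np.sin(t)+.008*np.cos(t))],0))
E
```

```text
case XYZ mm [-39.4 -12.  364.7] F [ 0.7 -0.9  0.4] t 37.6
scene 2967 0.011154813221909698
side 567 0.00705805388921843
1.9 [154. 242.]
1.75 [130. 248.]
1.6 [106. 250.]
1.5 [ 91. 255.]
1.35 [ 69. 253.]
1.2 [ 48. 248.]
1.05 [ 28. 240.]
0.9 [  9. 229.]
0.75 [ -8. 215.]
0.6 [-22. 198.]
0.45 [-34. 180.]
0.3 [-43. 160.]
0.2 [-48. 147.]
0.1 [-50. 132.]
0 [-52. 118.]
```

Emit:
{"op": "send_rows", "data": {"moves": "0 4 0 -32 0; 0 4 0 -32 0; 0 4 0 -32 0; 0 0 0 -32 0; 0 0 0 -32 0; 0 0 0 -32 0; 0 0 0 -33 0; 0 0 0 0 0; 0 0 0 0 0; 0 0 30 0 0; 0 0 35 0 0; 0 0 35 0 0; 0 0 25 0 0; 0 0 0 0 0; 0 0 0 0 0"}}

```text
time_s: 39.05
position: [0.671, -0.1818, 0.2392]
tcp_rot: [[0.107, -0.004, -0.994], [0.994, 0.001, 0.107], [0.001, -1.0, 0.004]]
force: [0.1, 0.1, 0.4]
opening: 0.009
```

Run:
```python
from h import *
incase();p=lid();cv2.imwrite('pics/side2.png',cv2.resize(p['image'][120:420,200:600],(800,600)))
```

```text
case XYZ mm [184.    0.6 239.2] F [0.1 0.1 0.4] t 39.0
side lid 2647 [-0.039  1.925  1.952  1.973  2.004]
```

View pics/side2.png

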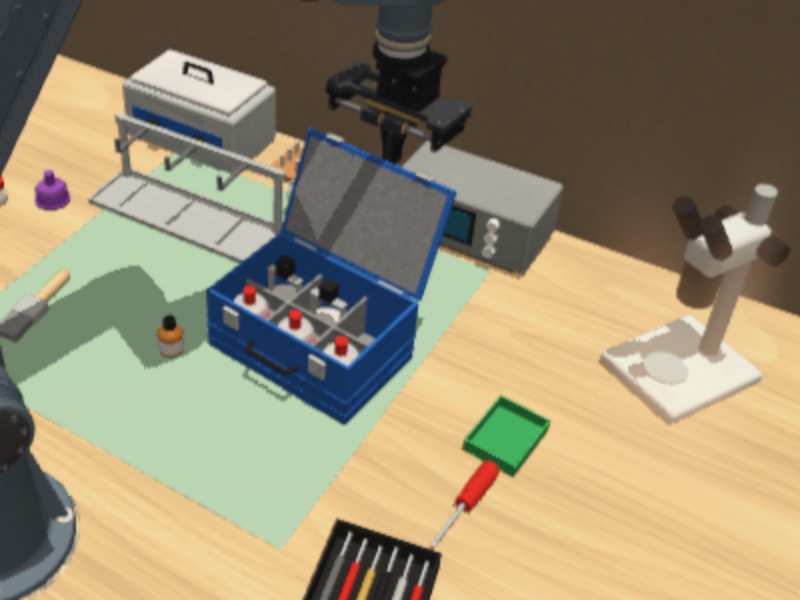

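Emit:
{"op": "send_rows", "data": {"moves": "0 0 0 8 0; 0 0 0 8 0; 0 0 0 7 0; 0 0 0 7 0; 0 0 -1 7 0; 0 0 -1 7 0; 0 0 -1 7 0; 0 0 -2 7 0; 0 0 -2 7 0; 0 0 -2 7 0; 0 0 -2 7 0; 0 0 0 0 0; 0 0 0 0 0"}}

```text
time_s: 40.18
position: [0.5924, -0.1728, 0.2503]
tcp_rot: [[0.107, -0.004, -0.994], [0.994, 0.002, 0.107], [0.001, -1.0, 0.004]]
force: [0.5, 0.2, 0.1]
opening: 0.008
```

Run:
```python
from h import *
incase();lid();lid('scene')
```

```text
case XYZ mm [104.9   1.2 250.3] F [0.5 0.2 0.1] t 40.2
side lid 2254 [-0.045  1.541  1.563  1.579  1.604]
scene lid 1162 [-0.024  1.617  1.643  1.674  1.728]
```

Emit:
{"op": "send_rows", "data": {"moves": "0 0 -2 7 0; 0 0 -2 7 0; 0 0 0 7 0; 0 0 1 7 0; 0 0 1 8 0; 0 0 1 7 0; 0 0 2 7 0; 0 0 2 7 0; 0 0 2.5 7 0; 0 0 2.5 7 0; 0 0 3 6 0; 0 0 3.5 6.5 0; 0 0 3.5 6.5 0; 0 0 4 6 0; 0 0 4.5 6 0; 0 0 4.5 6 0; 0 0 5 5 0; 0 0 0 0 0; 0 0 0 0 0"}}

```text
time_s: 41.87
position: [0.4804, -0.1609, 0.2143]
tcp_rot: [[0.107, -0.003, -0.994], [0.994, 0.001, 0.107], [0.001, -1.0, 0.003]]
force: [-0.1, -0.6, -0.5]
opening: 0.005
```

Run:
```python
from h import *
incase();lid();lid('scene')
```

```text
case XYZ mm [ -7.7   1.2 214.3] F [-0.1 -0.6 -0.5] t 41.9
side lid 809 [-0.066 -0.016  0.74   0.792  1.058]
scene lid 1536 [0.005 0.779 0.81  0.855 0.958]
```

Emit:
{"op": "send_rows", "data": {"moves": "0 0 5.5 4.5 0; 0 0 5.5 5 0; 0 0 6 4.5 0; 0 0 6 4 0; 0 0 6 4 0; 0 0 6 4 0; 0 0 6.5 3 0; 0 0 6.5 3 0; 0 0 6 3 0; 0 0 5 2 0; 0 0 5 1.5 0; 0 0 4 1 0; 0 0 4 0.7 0; 0 0 3 0.7 0; 0 0 3 0.7 0; 0 0 3 0.5 0; 0 0 2.5 0.5 0; 0 0 2.5 0.5 0; 0 0 2 0.4 0; 0 0 2 0.4 0"}}

```text
time_s: 43.63
position: [0.4383, -0.1567, 0.1248]
tcp_rot: [[0.107, 0.0, -0.994], [0.994, 0.0, 0.107], [0.0, -1.0, -0.0]]
force: [0.1, 0.7, 1.3]
opening: 0.005
```

Run:
```python
from h import *
incase();lid();lid('scene')
```

```text
case XYZ mm [-50.1   0.9 124.8] F [0.1 0.7 1.3] t 43.6
side lid 2821 [0.002 0.096 0.141 0.695 0.857]
scene lid 1632 [0.085 0.125 0.195 0.727 0.879]
```

Emit:
{"op": "send_rows", "data": {"moves": "0 0 1.5 0 0; 0 0 1.5 0 0; 0 0 1.5 0 0; 0 0 1.5 0 0; 0 0 1 0 0; 0 0 0 0 0; 0 0 0 0 0"}}

```text
time_s: 44.32
position: [0.4381, -0.1568, 0.1183]
tcp_rot: [[0.106, -0.0, -0.994], [0.994, -0.0, 0.106], [-0.0, -1.0, -0.0]]
force: [-2.6, 0.3, 6.3]
opening: 0.009
```

Emit:
{"op": "send_rows", "data": {"moves": "0 0 0.7 0 0; 0 0 0.7 0 0; 0 0 0 0 0; 0 0 0 0 0"}}

```text
time_s: 44.65
position: [0.4381, -0.1568, 0.1182]
tcp_rot: [[0.106, 0.001, -0.994], [0.994, -0.001, 0.106], [-0.001, -1.0, -0.001]]
force: [-4.1, 0.8, 17.2]
opening: 0.008
```

Stopped at 0.118 with rising force: shut. Back off and check.

Emit:
{"op": "send_rows", "data": {"moves": "0 0 -2 0 0; 0 0 -5 0 0; 0 0 -30 0 0; 0 0 -40 0 0; 0 0 -40 0 0; 0 0 -40 0 0; 0 35 0 0 0; 0 35 0 0 0; 0 35 0 0 0; 0 35 0 0 0; 0 35 0 0 0; 0 35 0 0 0; 0 0 0 0 0; 0 0 0 0 0"}}

```text
time_s: 45.82
position: [0.4603, 0.0537, 0.2734]
tcp_rot: [[0.102, -0.0, -0.995], [0.995, -0.0, 0.102], [-0.0, -1.0, 0.0]]
force: [-0.1, -0.1, -0.1]
opening: 0.006
```

Run:
```python
from h import *
for n in('side','scene'):
    p=capture(n);C=cloud(p,np.ones((480,640),bool));d=C[:,:2]-CC;x=d@EX;y=d@EY
    for lo,hi in((-.078,-.05),(-.02,.02),(.05,.078)):
        m=(x>lo)&(x<hi)&(abs(y)<.11)&(C[:,2]<.2);print(n,lo,m.sum(),np.round(np.percentile(C[m,2],[5,50,95]),4))
    if n=='side': cv2.imwrite('pics/side3.png',cv2.resize(p['image'][120:420,150:550],(800,600)))
```

```text
side -0.078 601 [0.1134 0.1172 0.1213]
side -0.02 750 [0.1147 0.1183 0.1218]
side 0.05 460 [0.1131 0.1173 0.1213]
scene -0.078 251 [0.1154 0.1196 0.124 ]
scene -0.02 414 [0.1156 0.1201 0.1247]
scene 0.05 536 [-0.7565  0.1165  0.1234]
```

View pics/side3.png

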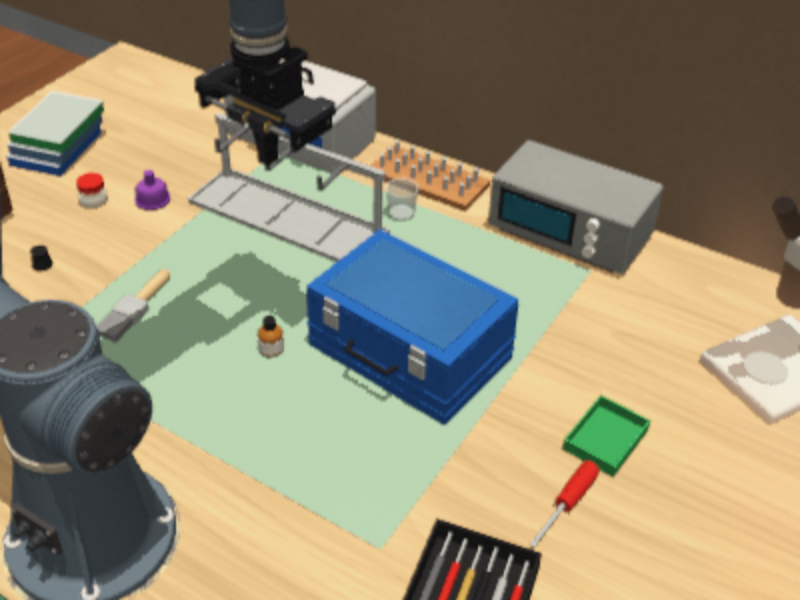

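The lid lies flat at 118 mm, and nothing else has moved.

```bash
python3 -c "
from rig import *
print(hand_in())"
```

```text
the job is handed in; nothing more can be done
None
```

The job is done and handed in at about 46 s of the 210 s allowed. Everything is in the blue case with the lid shut.

- **Baskets:** Both baskets present were lifted off their hooks and stood upright in the middle and left deep wells. The third hook was empty.
- **Domes:** All three red domed trays are in the shallow wells, one to a well, each lowered until it touched the floor before release. One had been knocked aside during the run, so I measured it again before picking it up. The purple look-alike and the other bystanders were left alone.
- **Lid:** With everything in, the highest point measured was about 106 mm, under the 110 mm rim. I then lowered the lid slowly and pressed it until it stopped at 118 mm, the shut height.

In the last check both cameras showed the lid flat at 117–120 mm from front to hinge. The 2–3 mm spread is within the calibration. The robot was clear of everything, and the bystanders in the final side-camera view looked unmoved. No check failed, though a few camera lid-angle readings while the lid was closing were noisy, so I relied on height and force for the final shut.

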